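# Try the locking stay of a lift-up cupboard door

### The job

A new stay was fitted to the wider of the two small lift-up cupboards and has to be tried once. Raise its sloping door by the knob until the stay locks and let go, so that the door stands open by itself; then press the release button on top of that cupboard so that the door comes down and shuts fully. Leave the narrower cupboard shut.

Things in the scene. Friction and masses are not known exactly. Their poses are not given: they have to be found in the camera images.
- wide: Wider of two plain wooden cupboards, fixed, 240 mm wide, 205 high, 210 deep. Its front is one 12 mm door sloping down to the robot at 50 degrees when closed, 180 mm from the hinge along its upper edge to its lower edge. Origin: on the worktop, midway across, straight below the hinge axis, which is 185 mm up and parallel to y. x: level into the cupboard, away from the robot; z up.
- wide_knob (a point): Centre of its door's knob: a steel barrel parallel to the hinge, 32 mm long (flat ends face +y and -y), 20 mm thick, on a 10 mm stem, 40 mm out from the door's middle plane, midway across. Axes as wide's when closed; they turn with the door. In them the hinge axis is always at x +127, z +89 mm from the knob. Closed, the knob is 96 mm up. It can turn between two fingers.
- wide_door (a joint): Its door's angle, rad: 0 closed, grows as it is raised (positive turn about y). The stay locks once the door is raised past 1.50; let go, it then rests at about 1.48 (knob 305 mm up). It stops at 1.62. When not locked it sinks shut slowly by its weight, damped, 3 to 6 s from the top. Raising takes under 8 N at the knob.
- wide_button (a point): Centre of the top of its release button: round, steel, 30 mm across, 62 mm behind the hinge axis, midway across, 20 mm above the top board, 224 mm above the worktop. Pressed straight down, 12 mm to its stop against a spring of 3 to 6 N; the stay is free from 8 mm down. Keep it down about a second until the door begins to sink. It springs back. Each cupboard has one.
- narrow_door (a joint): Angle, rad, of the door of the narrower cupboard (160 mm wide, otherwise alike, beside the wider one, on either side of it): 0 closed. To be left shut.

How it is judged (in metres and radians):
On the way, in this order (a step that is already met when the one before it is completed fails the run):
1. the wider cupboard's door stands open on its locked stay, let go by the robot (value of joint wide_door above 1.44 rad and velocity of joint wide_door above -0.05 rad/s and contact force between each of the arm, the fingers and anything else below 0.5 N), for 0.4 s.
2. its release button is pressed while the door is still up (height (world z) of wide_button below 0.2205 m and value of joint wide_door above 1.2 rad).
At the end, for the whole second after the job is handed in: The wider cupboard's door is shut to within 0.05 rad and at rest, its release button has sprung back up (within 3 mm), and the narrower cupboard's door is shut to within 0.05 rad (value of joint each of wide_door, narrow_door below 0.05 rad and velocity of joint wide_door above -0.05 rad/s and height (world z) of wide_button above 0.221 m); the robot touches nothing.
It fails at once if the narrower cupboard's door is raised by more than 0.15 rad (value of joint narrow_door above 0.15 rad).
It also fails if it takes over 54 s, if anything falls off the work surface, if the arm or the gripper's body presses on something with over 40 N, if the wrist force passes 120 N, or if a joint passes its speed limit or range.

### The arm

A 7-joint arm with a two-finger parallel gripper is mounted at the origin on a cart in front of the work surface, level with it; the furniture and walls round the work are solid. World frame = base frame: x ahead of the robot, y to its left, z up, the work surface at z = 0. Lengths are in mm, angles in rad, forces in N, time in s.
With the tool pointing down it reaches from about 425 to 875 mm from the base axis. Payload 8.4 kg.
Tool frame: the origin (TCP) lies at the very end of the fingers, on their centre line; the grasp point (between the pads) lies 19 mm behind it; y points along the fingers, x is the direction in which the jaws open and shut, and the axes are right-handed (so a half turn about y gives the same grasp; the last joint's range is limited). The gripper opens to 87 mm and grips with 3 to 60 N. Pads are 19 mm wide; open, the fingers measure 117 mm over their backs; the gripper's body (75 mm by 190 mm) begins 51 mm behind the grasp point.
Start: joints at [1.001, 0.333, 0.04, 1.465, -0.013, 1.343, -0.059], TCP at [294.813, -579.264, 195.546] pointing down, gripper open.
Joint ranges: [-2.58, 2.58], [-0.38, 2.09], [-1.3, 1.39], [0.25, 2.4], [-1.5, 4.64], [0.08, 2.09], [-2.65, 2.65]. Speed limits (rad/s): [2.22, 2.22, 2.79, 2.79, 3.14, 3.14, 3.14].

### API

Orientations are given as a unit quaternion [x, y, z, w].
In Python, from plant import telemetry, eyes, r, spot_in, regions_of gives the robot as it stands. The module is installed in compiled form; this text tells all that it offers.
- The arm moves only by the tool carry_out, never from a script. Its argument "rows" is a list of rows, each a list of 5 numbers: the shift along the tool's x, y, z in cm, then the turn about the tool's y in degrees, then the gripper's target within -1 to 1 (fully open at 1, half-way at 0, shut at -1). A call has exactly 5 rows; each row is the pose to reach, as a shift and turn from the pose commanded when the call began, along the tool's axes at that moment; what a row does not reach only later rows make up. A row lasts 1/10 s, in which the tool goes at most 50 mm and 8.59 degrees, less where a joint would pass 70% of its speed; a pose out of reach is approached as far as the arm can. A call with a gripper value outside its range is refused whole. The fingers move at their own pace and stop on an object; "force" is the grip in N (left out, the last holds). Time passes only in rows, so rows that repeat a pose let the fingers close, or fill a call up. It gives the time, the measured TCP pose, the force and the opening at its end, in the units of the state.
- telemetry.read_state(): the state, without advancing time (a new reading comes with each control period).
- eyes.grab_frame(name): name is "scene" or "top" or "wrist"; returns the picture (480x640x3 uint8, red, green, blue); there is no depth.
- eyes.camera_info(name): a dict with "fov_y" (degrees; the focal length in pixels is half the picture's height over the tangent of half this angle, whatever the lens; pixels are square), "cx", "cy" (the principal point, pixels), "D" ([k1, k2, p1, p2, k3] as OpenCV has them; the pictures are not rectified), "extrinsics" (4x4, takes a point from world to camera coordinates). Camera axes: x right, y down, z forward; pixel columns grow to the right and rows downward; lengths in mm; the calibration is good to about 2 mm. A picture is of the moment at which its call begins: read the wrist's pose just before it. camera_info takes no time and is no camera call; for the wrist camera it gives the pose at the moment of the call.
- r.job_done(): hands the job in, once; it reports no verdict.
Trained networks look in the newest picture that a camera, given by its name, has taken for a name from the list of things; names that differ only in an ending like _2 or _b are one class to them, and where a whole thing is asked for, a point or a joint stands for the part that bears it (a point fixed in the world has none). Each returns a list of dicts, best first, with "score" (0 to 1); they miss things now and then, are a little off and sometimes report something else, mostly with a low value. They report only what shows in the picture. A call takes as long as a camera call.
- spot_in(camera, target): "extent" ([centre column, centre row, width, height] in pixels, round what is visible of it).
- regions_of(camera, target): "pixels" (480x640 bool, what is visible of it) and "extent" ([centre column, centre row, width, height] in pixels, round what is visible of it).
The state is a dict: "t": time; "joint_positions": joint angles; "qvel": joint speeds; "tau": joint torques, N m; "ee_pos": TCP position; "ee_rot": TCP orientation; "ft_force": force on the tool from outside, world axes, zero at the start; "torque": the same for the moment, N m; "opening": finger opening in mm.
Only numpy, scipy, OpenCV 4.12 (cv2) and the standard library are available. Lean on these libraries where they do the work, as an engineer would, in place of code of your own. Each camera call takes 0.05 s, during which the arm holds its last target. There are 200 camera calls.

## Working session

There is one attempt and no reset: what is moved stays moved. The work goes in short steps, Python scripts to look and compute and a tool call to move; the robot and the scene stay as the last step left them, time stands still between calls to the robot, and variables do not carry over. Pictures are saved under pics/ and viewed, about 8 in all and at most 12, crops included, and the job is handed in when it is done.

Besides the shell and the picture viewer there is one more tool, called after "Request:" as a command line: name --pt "numbers of a row" for each row, then --argument value for the rest. carry_out: Moves the arm, as the interface text tells. Its arguments: {"type":"object","properties":{"rows":{"type":"array","items":{"type":"array","items":{"type":"number"}}},"force":{"type":"number"}},"required":["rows"]}

```bash
mkdir -p pics
python3 - <<'E'
from plant import telemetry, eyes, r, spot_in, regions_of
import cv2,numpy as np
s=telemetry.read_state();print(s)
for c in("scene","top"):
    im=eyes.grab_frame(c);cv2.imwrite(f"pics/{c}0.png",im[:,:,::-1])
    i=eyes.camera_info(c);print(c,i)
    for t in("wide","wide_knob","wide_button","narrow_door"):
        print(t,[(round(d["score"],2),np.round(d["extent"],1)) for d in spot_in(c,t)])
E
```

```text
{'t': 0.0, 'joint_positions': array([ 1.00080688,  0.33392825,  0.0399162 ,  1.46628118, -0.01341215,
        1.34326905, -0.05849606]), 'qvel': array([-5.80797303e-04,  3.76028629e-04,  5.15084526e-04,  1.19952160e-03,
       -2.77173555e-04, -4.60102364e-04,  8.95412905e-05]), 'tau': array([-7.87882909e-04, -6.56360006e+01,  1.33482523e+00, -4.03804100e+01,
       -5.97371813e-02,  4.48535895e-02,  2.70953751e-04]), 'ee_pos': array([ 294.55480273, -578.85927361,  194.64381637]), 'ee_rot': array([-0.60254947,  0.37012231, -0.36910685,  0.60307855]), 'ft_force': array([ 0.1469053 ,  0.37141531, -0.86038226]), 'torque': array([-0.03084722, -0.03268894,  0.02306122]), 'opening': 86.87988968178949}
scene {'fov_y': 57.18447818555558, 'cx': 323.5842040120847, 'cy': 235.8574155352227, 'D': array([-0.08514587,  0.        ,  0.        ,  0.        ,  0.        ]), 'extrinsics': array([[-5.00757397e-01, -8.65451035e-01, -1.53796696e-02,
         2.99395920e+02],
       [-6.56043174e-01,  3.91063289e-01, -6.45505118e-01,
         4.73798729e+02],
       [ 5.64667497e-01, -3.13151736e-01, -7.63
[... 390 characters left out ...]
3.21008606688656, 'cy': 245.75499739487543, 'D': array([-0.02344908,  0.        ,  0.        ,  0.        ,  0.        ]), 'extrinsics': array([[-1.90798906e-02, -9.99814953e-01, -2.45318833e-03,
        -8.74670147e+00],
       [-9.97677366e-01,  1.91994555e-02, -6.53548349e-02,
         5.91022273e+02],
       [ 6.53898411e-02,  1.20052738e-03, -9.97859072e-01,
         9.75210142e+02],
       [ 0.00000000e+00,  0.00000000e+00,  0.00000000e+00,
         1.00000000e+00]])}
wide [(0.84, array([232.8, 241.9, 147.2, 139. ]))]
wide_knob [(0.55, array([242.6, 270.4, 134.2,  78.5]))]
wide_button [(0.7, array([228.5, 206. ,  20.6,  20.4]))]
narrow_door [(0.78, array([372.7, 259.5,  85.4,  75.2]))]
```

View pics/top0.png

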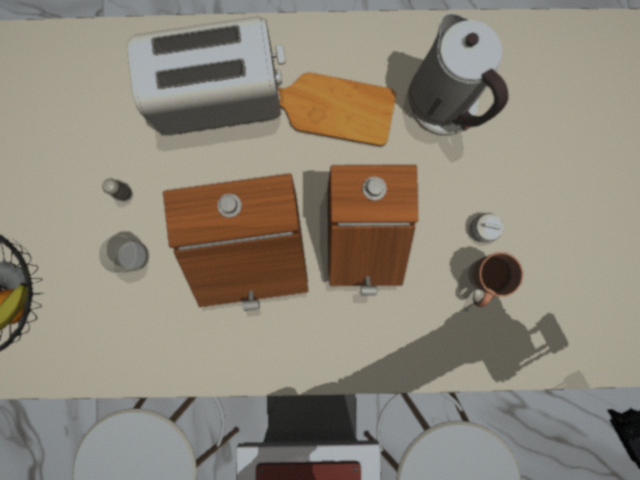

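View pics/scene0.png

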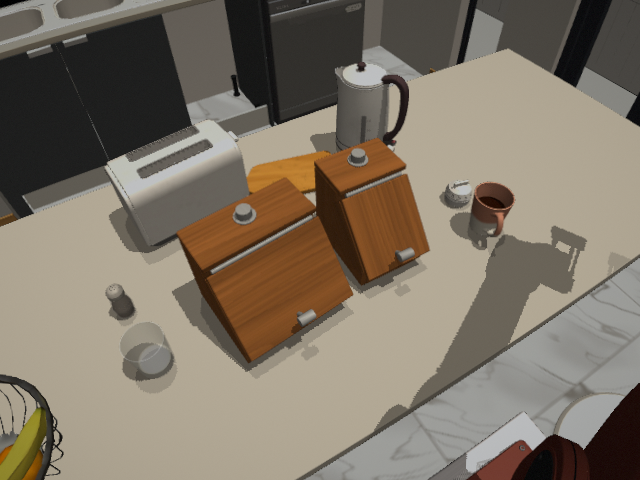

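Top view: the wide cupboard is on the left (button at about 228,205, knob at 250,303). The narrow one is on the right (button 374,187, knob 369,290). In the scene view the wide button is at about (244,212) and its knob at (307,318). Next I fit the pose to these.

```bash
cat > h.py <<'E'
import numpy as np, cv2
from scipy.spatial.transform import Rotation as R
from scipy.optimize import least_squares
from plant import telemetry, eyes, spot_in, regions_of
def proj(c,P,i=None):
    i=i or eyes.camera_info(c); f=240/np.tan(np.radians(i["fov_y"]/2)); E=i["extrinsics"]
    K=np.array([[f,0,i["cx"]],[0,f,i["cy"]],[0,0,1]])
    return cv2.projectPoints(np.atleast_2d(np.float64(P)),cv2.Rodrigues(E[:3,:3])[0],E[:3,3],K,i["D"])[0][:,0]
def W(p,L):  # p=x,y,yaw ; local wide pts -> world
    return np.array([p[0],p[1],0])+R.from_euler('z',p[2]).apply(np.atleast_2d(np.float64(L)))
HINGE=np.array([0,0,185.])
def knob(th): return HINGE+R.from_euler('y',th).apply([-127,0,-89])
def tool_delta(target,yawdeg=0):
    s=telemetry.read_state(); Rt=R.from_quat(s["ee_rot"])
    return np.round(Rt.inv().apply(np.asarray(target)-s["ee_pos"])/10,2)
E
python3 - <<'E'
from h import *
L=[[62,0,224],[-127,0,96]]
obs={"top":[[228.5,204.5],[250,304]],"scene":[[243.8,212],[307,318]]}
f=lambda p:np.concatenate([(proj(c,W(p,L))-o).ravel() for c,o in obs.items()])
s=least_squares(f,[600,100,0]);p=s.x
print("pose",p,np.degrees(p[2]),"res",np.round(s.fun,1))
print("knob",W(p,knob(0)),"top",W(p,knob(1.5)),"button",W(p,L[0]))
obs={"top":[[374,187],[369,290]]}
f=lambda p:np.concatenate([(proj(c,W(p,L))-o).ravel() for c,o in obs.items()])
s=least_squares(f,[600,-100,0]);print("narrow",s.x,np.round(s.fun,1))
# check corners of top board rear and door lower edge
C=[[-116,120,47],[-116,-120,47],[0,120,205],[0,-120,205]]
print(np.round(proj("top",W(p,C))),np.round(proj("scene",W(p,C))))
st=telemetry.read_state();print(R.from_quat(st["ee_rot"]).as_matrix().round(3))
E
```

```text
pose [5.92040304e+02 1.23818598e+02 1.12993252e-01] 6.474036454799473 res [-1.1  0.1  0.7  1.7 -0.3 -3.  -0.1  0.6]
knob [[465.8501766  109.49897179  96.        ]] top [[494.90304054 112.79579201 305.38625235]] button [[653.64493336 130.80928231 224.        ]]
narrow [ 6.19003089e+02 -1.31120029e+02  8.48492245e-03] [-0.  -0.5  0.   0.5]
[[198. 306.]
 [309. 292.]
 [168. 249.]
 [299. 231.]] [[250. 363.]
 [354. 295.]
 [201. 270.]
 [318. 207.]]
[[ 0.454 -0.     0.891]
 [-0.891  0.     0.454]
 [-0.    -1.     0.   ]]
```

Request:
carry_out --pt "0 -4 1 4 1" --pt "-1.5 -7 3.5 8 1" --pt "-4 -9 7 12 1" --pt "-7 -10 11 16 1" --pt "-10 -10.5 15.5 20.5 1"

```text
t: 1.0
ee_pos: [385.6, -423.4, 301.6]
ee_rot: [0.527, -0.471, 0.473, -0.526]
ft_force: [0.7, -0.9, 0.3]
opening: 86.7
```

Run:
```python
from h import *
print(telemetry.read_state()["ee_pos"],tool_delta([480,-250,310]),tool_delta([440,109.5,250]),R.from_quat(telemetry.read_state()["ee_rot"]).as_matrix().round(3).tolist())
```

```text
[ 385.56789306 -423.39405138  301.64768893] [-16.21  -0.85  11.27] [-52.39   5.08  11.2 ] [[0.109, 0.002, 0.994], [-0.994, -0.002, 0.109], [0.002, -1.0, 0.001]]
```

Request:
carry_out --pt "-3 0 2 0 1" --pt "-7 0 4 0 1" --pt "-11 0 6 0 1" --pt "-15 0 7.5 0 1" --pt "-19 0 9 0 1"

```text
t: 1.5
ee_pos: [453.3, -223.7, 300.2]
ee_rot: [-0.527, 0.471, -0.471, 0.527]
ft_force: [0.3, 0.3, -0.0]
opening: 87.1
```

Request:
carry_out --pt "-4 0 0.5 0 1" --pt "-8 0 1 0 1" --pt "-12 0 2 0 1" --pt "-16 0 2.5 0 1" --pt "-19 0 3 0 1"

```text
t: 2.0
ee_pos: [461.2, -30.6, 300.4]
ee_rot: [-0.528, 0.47, -0.471, 0.528]
ft_force: [-0.4, -0.5, 0.7]
opening: 87.2
```

Request:
carry_out --pt "-4 0 0.5 0 1" --pt "-8 0 1 0 1" --pt "-12 0 1.5 0 1" --pt "-14 0 2 0 1" --pt "-14 0 2 0 1"

```text
t: 2.5
ee_pos: [465.1, 111.5, 300.3]
ee_rot: [-0.528, 0.47, -0.469, 0.529]
ft_force: [0.4, -0.1, -0.4]
opening: 86.9
```

Run:
```python
from h import *
s=telemetry.read_state();i=eyes.camera_info("wrist");im=eyes.grab_frame("wrist")
cv2.imwrite("pics/w1.png",im[:,:,::-1])
p=[592.04,123.82,.113]
print(s["ee_pos"],tool_delta(W(p,knob(0))[0]-[0,0,17]))
print("pred knob,button",proj("wrist",W(p,[knob(0),[62,0,224]]),i).round(1))
for t in("wide_knob","wide_button"):print(t,[(round(d["score"],2),np.round(d["extent"],1)) for d in spot_in("wrist",t)])
```

```text
[465.0854304  111.53805661 300.28381522] [-2.000e-02  2.212e+01  5.000e-02]
pred knob,button [[314.1 203.6]
 [317.5 -65.5]]
wide_knob [(0.95, array([317.7, 129.2, 324. , 155.3]))]
wide_button []
```

View pics/w1.png

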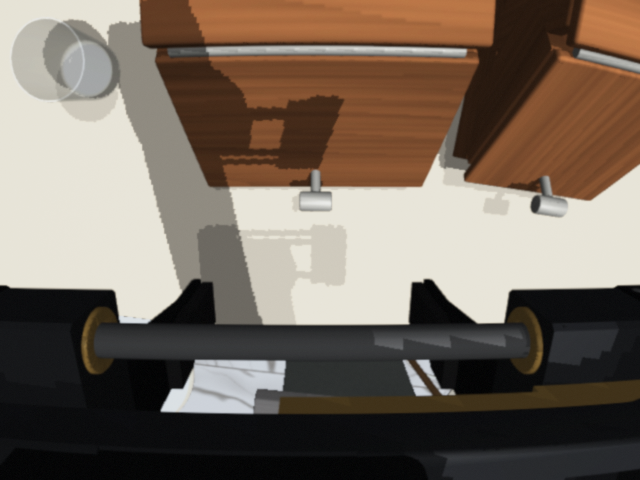

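The wrist view shows the knob at (316,201) against a predicted (314,204), so it sits about 2 mm further +x. The barrel lines up with the jaws, so I descend.

Request:
carry_out --pt "0.1 4 0.2 0 1" --pt "0.2 8 0.2 0 1" --pt "0.2 12 0.2 0 1" --pt "0.2 16 0.2 0 1" --pt "0.2 18 0.2 0 1"

```text
t: 3.15
ee_pos: [466.1, 103.9, 116.8]
ee_rot: [0.528, -0.472, 0.471, -0.526]
ft_force: [0.5, -0.3, 0.8]
opening: 87.4
```

Request:
carry_out --pt "0 1.5 0 0 1" --pt "0 3 0 0 1" --pt "0 4.2 0 0 1" --pt "0 4.2 0 0 1" --pt "0 4.2 0 0 1"

```text
t: 3.65
ee_pos: [467.9, 105.8, 78.4]
ee_rot: [0.527, -0.471, 0.471, -0.527]
ft_force: [-0.2, -0.1, 0.9]
opening: 86.8
```

Run:
```python
from h import *
s=telemetry.read_state();i=eyes.camera_info("wrist");im=eyes.grab_frame("wrist")
cv2.imwrite("pics/w2.png",im[:,:,::-1])
p=[593.6,123,.113]
print(s["ee_pos"],tool_delta(W(p,knob(0))[0]-[0,0,19]))
print("pred knob",proj("wrist",W(p,[knob(0)]),i).round(1))
```

```text
[467.92404721 105.75009958  78.37224895] [-0.27  0.17 -0.05]
pred knob [[305.9 293.8]]
```

View pics/w2.png

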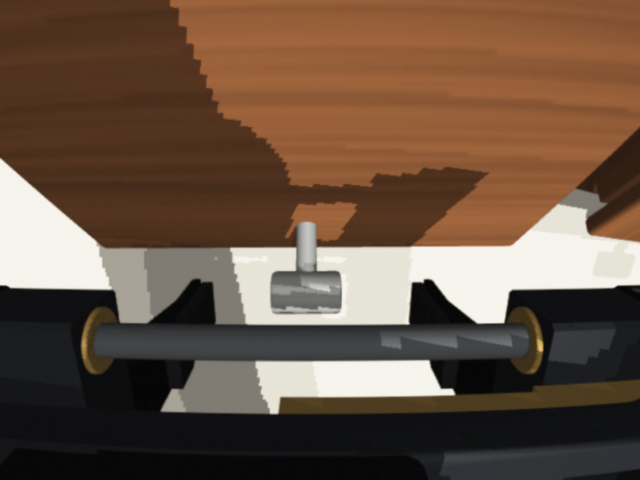

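The knob is at (306,293), matching the prediction. I shift x by -0.25 cm and close.

Request:
carry_out --pt "-0.25 0.15 0 0 1" --pt "-0.25 0.15 0 0 -1" --pt "-0.25 0.15 0 0 -1" --pt "-0.25 0.15 0 0 -1" --pt "-0.25 0.15 0 0 -1" --force 20

```text
t: 4.2
ee_pos: [467.5, 108.7, 76.7]
ee_rot: [-0.527, 0.471, -0.471, 0.527]
ft_force: [-0.2, -0.4, -0.7]
opening: 62.6
```

Request:
carry_out --pt "0 0 0 0 -1" --pt "0 0 0 0 -1" --pt "0 0 0 0 -1" --pt "0 0 0 0 -1" --pt "0 0 0 0 -1"

```text
t: 4.7
ee_pos: [467.4, 108.5, 76.5]
ee_rot: [0.527, -0.471, 0.471, -0.527]
ft_force: [0.2, -0.6, 0.0]
opening: 30.5
```

Run:
```python
from h import *
a=knob(0)
for t in np.arange(.1,1.6,.1).tolist()+[1.55,1.48]:
    d=(knob(t)-a)/10; print(round(t,2),"toolz",d[0].round(2),"tooly",-d[2].round(2))
```

```text
0.1 toolz -0.83 tooly -1.31
0.2 toolz -1.52 tooly -2.7
0.3 toolz -2.06 tooly -4.15
0.4 toolz -2.46 tooly -5.65
0.5 toolz -2.71 tooly -7.18
0.6 toolz -2.81 tooly -8.73
0.7 toolz -2.75 tooly -10.27
0.8 toolz -2.53 tooly -11.81
0.9 toolz -2.17 tooly -13.32
1.0 toolz -1.65 tooly -14.78
1.1 toolz -0.99 tooly -16.18
1.2 toolz -0.2 tooly -17.51
1.3 toolz 0.73 tooly -18.76
1.4 toolz 1.77 tooly -19.9
1.5 toolz 2.92 tooly -20.94
1.55 toolz 3.54 tooly -21.41
1.48 toolz 2.69 tooly -20.74
```

Request:
carry_out --pt "0 -0.6 -0.4 0 -1" --pt "0 -1.3 -0.8 0 -1" --pt "0 -2 -1.2 0 -1" --pt "0 -2.7 -1.5 0 -1" --pt "0 -4.15 -2.05 0 -1"

```text
t: 5.2
ee_pos: [448.6, 106.3, 119.1]
ee_rot: [-0.526, 0.47, -0.472, 0.528]
ft_force: [13.3, -2.3, -3.7]
opening: 30.1
```

Request:
carry_out --pt "0 -1.5 -0.4 0 -1" --pt "0 -3 -0.65 0 -1" --pt "0 -4.6 -0.75 0 -1" --pt "0 -6.1 -0.7 0 -1" --pt "0 -7.65 -0.5 0 -1"

```text
t: 5.7
ee_pos: [441.3, 106.3, 195.8]
ee_rot: [-0.528, 0.471, -0.471, 0.528]
ft_force: [-0.1, 0.5, -0.1]
opening: 4.7
```

Run:
```python
from h import *
s=telemetry.read_state();print(s["ee_pos"],s["ft_force"],s["opening"])
p=[593.6,123,.113]
L=R.from_euler('z',-.113).apply(s["ee_pos"]+[0,0,19]-[p[0],p[1],0])-HINGE
print("local",L,"radius",np.hypot(L[0],L[2]),"theta",np.arctan2(L[2],-L[0])+np.arctan2(89,127))
im=eyes.grab_frame("wrist");cv2.imwrite("pics/w3.png",im[:,:,::-1])
```

```text
[441.26072759 106.25548219 195.83732971] [-0.10797249  0.46603095 -0.13126355] 4.700989706713354
local [-153.25580314    0.54000004   29.83732971] radius 156.13330022513074 theta 0.8035385745470122
```

View pics/w3.png

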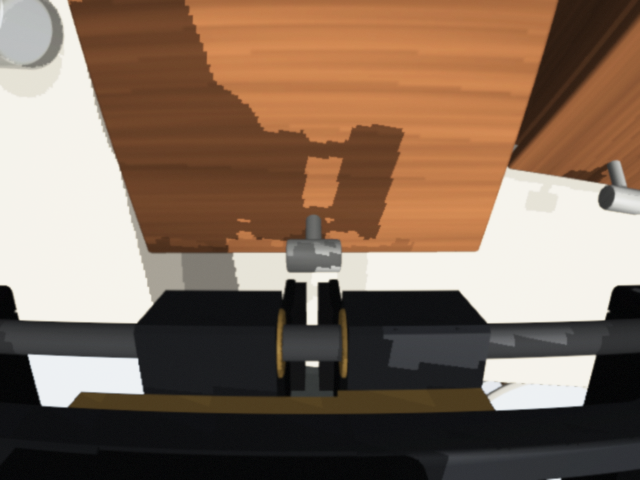

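The grip slipped at about 0.3 rad; I moved too fast with too little grip for the damped door. The knob is now at (314,255), sinking. I'll reopen, go back down straddling it, grip at 60 N and raise slower.

Request:
carry_out --pt "0 0 0 0 1" --pt "0 0 0 0 1" --pt "0 0 0 0 1" --pt "0 0 0 0 1" --pt "0 0 0 0 1"

```text
t: 6.25
ee_pos: [441.8, 105.9, 194.1]
ee_rot: [0.528, -0.471, 0.471, -0.527]
ft_force: [0.2, 0.5, -1.1]
opening: 35.1
```

Request:
carry_out --pt "0 0 0 0 1" --pt "0 0 0 0 1" --pt "0 0 0 0 1" --pt "0 0 0 0 1" --pt "0 0 0 0 1"

```text
t: 6.75
ee_pos: [442.1, 105.9, 194.6]
ee_rot: [-0.527, 0.471, -0.471, 0.527]
ft_force: [-0.8, -0.8, 0.2]
opening: 74.8
```

Request:
carry_out --pt "0 2 0.5 0 1" --pt "0 4.5 1 0 1" --pt "0 7 1.5 0 1" --pt "0 9 2 0 1" --pt "0 10 2.5 0 1"

```text
t: 7.25
ee_pos: [466.2, 108.4, 92.9]
ee_rot: [0.528, -0.472, 0.47, -0.527]
ft_force: [-0.0, 0.1, 0.5]
opening: 87.2
```

Request:
carry_out --pt "0 1 0 0 1" --pt "0 1.8 0.1 0 1" --pt "0 1.8 0.1 0 1" --pt "0 1.8 0.1 0 1" --pt "0 1.8 0.1 0 1"

```text
t: 7.75
ee_pos: [468.3, 108.9, 77.3]
ee_rot: [-0.527, 0.471, -0.471, 0.528]
ft_force: [0.5, -0.4, 0.4]
opening: 87.4
```

Run:
```python
from h import *
s=telemetry.read_state();i=eyes.camera_info("wrist");im=eyes.grab_frame("wrist")
cv2.imwrite("pics/w4.png",im[:,:,::-1])
p=[593.6,123,.113]
print(s["ee_pos"],s["opening"],tool_delta(W(p,knob(0))[0]-[0,0,19]))
Rt=R.from_quat(s["ee_rot"])
g=s["ee_pos"]+Rt.apply([[0,-19,0],[0,0,0],[0,-19,9.5],[0,-19,-9.5]])
print("pred knob",proj("wrist",W(p,[knob(0)]),i).round(1),"grasp,tcp,padedges",proj("wrist",g,i).round(1))
```

```text
[468.31779003 108.90279139  77.27223856] 87.35098506688588 [ 0.01  0.03 -0.09]
pred knob [[312.5 296.2]] grasp,tcp,padedges [[312.3 294.7]
 [312.2 279.5]
 [312.3 275.5]
 [312.3 313.2]]
```

View pics/w4.png

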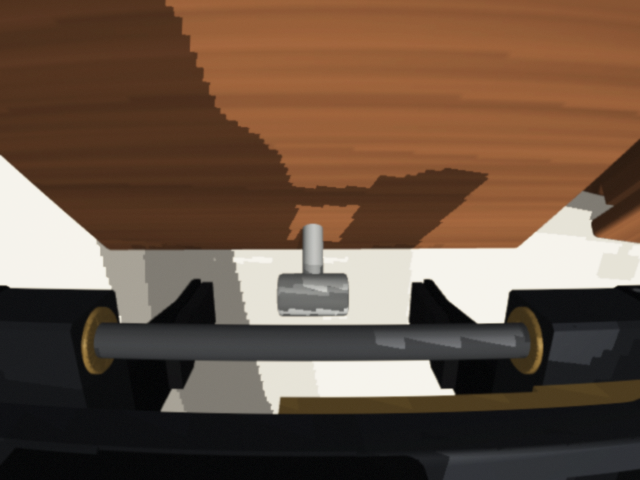

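The knob (313,296) is centred on the grasp point (312,295). I close at 60 N.

Request:
carry_out --pt "0 0 0 0 -1" --pt "0 0 0 0 -1" --pt "0 0 0 0 -1" --pt "0 0 0 0 -1" --pt "0 0 0 0 -1" --force 60

```text
t: 8.3
ee_pos: [467.9, 108.8, 76.6]
ee_rot: [0.527, -0.471, 0.471, -0.527]
ft_force: [0.1, -0.2, 0.1]
opening: 54.8
```

Request:
carry_out --pt "0 0 0 0 -1" --pt "0 0 0 0 -1" --pt "0 0 0 0 -1" --pt "0 0 0 0 -1" --pt "0 0 0 0 -1"

```text
t: 8.8
ee_pos: [467.9, 108.5, 76.5]
ee_rot: [0.527, -0.471, 0.471, -0.527]
ft_force: [0.8, -1.9, -0.1]
opening: 27.5
```

Request:
carry_out --pt "0 -0.25 -0.18 0 -1" --pt "0 -0.64 -0.42 0 -1" --pt "0 -1.0 -0.64 0 -1" --pt "0 -1.31 -0.83 0 -1" --pt "0 -1.31 -0.83 0 -1"

```text
t: 9.3
ee_pos: [460.1, 107.6, 90.5]
ee_rot: [-0.527, 0.471, -0.472, 0.528]
ft_force: [3.7, -2.2, -1.6]
opening: 27.1
```

Request:
carry_out --pt "0 -0.55 -0.29 0 -1" --pt "0 -1.1 -0.56 0 -1" --pt "0 -1.67 -0.8 0 -1" --pt "0 -2.25 -1.02 0 -1" --pt "0 -2.84 -1.23 0 -1"

```text
t: 9.8
ee_pos: [446.5, 106.8, 118.2]
ee_rot: [0.528, -0.471, 0.47, -0.527]
ft_force: [-0.1, 1.4, -0.5]
opening: 4.4
```

Run:
```python
from h import *
for a in np.arange(.3,1.5,.25):
    print(round(a,2),[[0,round(-float((knob(a+k)-knob(a))[2])/10,2),round(float((knob(a+k)-knob(a))[0])/10,2)] for k in (.05,.1,.15,.2,.25)])
```

```text
0.3 [[0, -0.74, -0.22], [0, -1.5, -0.4], [0, -2.26, -0.54], [0, -3.03, -0.65], [0, -3.8, -0.72]]
0.55 [[0, -0.77, -0.03], [0, -1.55, -0.02], [0, -2.32, 0.03], [0, -3.09, 0.12], [0, -3.86, 0.25]]
0.8 [[0, -0.76, 0.16], [0, -1.51, 0.37], [0, -2.24, 0.61], [0, -2.97, 0.88], [0, -3.68, 1.19]]
1.05 [[0, -0.69, 0.35], [0, -1.37, 0.73], [0, -2.02, 1.14], [0, -2.66, 1.59], [0, -3.27, 2.07]]
1.3 [[0, -0.59, 0.51], [0, -1.15, 1.04], [0, -1.68, 1.61], [0, -2.18, 2.2], [0, -2.66, 2.81]]
```

It slipped again, even slowly and at 60 N. I suspect the pads really sit further toward -x than I assumed, so I overlay the projected pad outline on a live picture.

Run:
```python
from h import *
s=telemetry.read_state();i=eyes.camera_info("wrist");im=eyes.grab_frame("wrist")[:,:,::-1].copy()
Rt=R.from_quat(s["ee_rot"])
im=cv2.resize(im[200:410,180:460],None,fx=2.8,fy=2.8,interpolation=cv2.INTER_CUBIC)
for x,c in((-1,(0,255,0)),):
  P=[[x*s["opening"]/2,y,z] for y,z in((0,-9.5),(0,9.5),(-38,9.5),(-38,-9.5))]
  q=(proj("wrist",s["ee_pos"]+Rt.apply(P),i)-[180,200])*2.8
  cv2.polylines(im,[q.astype(np.int32)],True,c,1)
q=(proj("wrist",s["ee_pos"],i)-[180,200])*2.8
cv2.circle(im,tuple(q[0].astype(int)),4,(0,0,255),-1)
cv2.imwrite("pics/w5.png",im);print(s["ee_pos"],s["opening"],s["ft_force"],Rt.as_matrix().round(3).tolist(),(i["extrinsics"]@np.r_[s["ee_pos"],1]).round(1))
```

```text
[446.53237088 106.84202953 118.21618661] 4.4413748683954095 [-0.06047304  1.43585369 -0.4637468 ] [[0.113, -0.001, 0.994], [-0.994, 0.0, 0.113], [-0.0, -1.0, -0.001]] [  0.3  20.5 203.8   1. ]
```

View pics/w5.png

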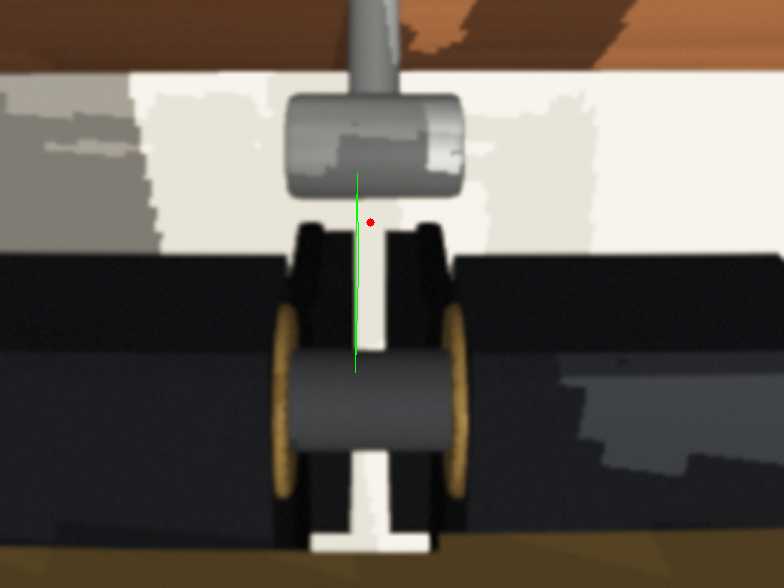

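Run:
```python
from h import *
i=eyes.camera_info("wrist");print(i["fov_y"],i["cx"],i["cy"],i["D"],240/np.tan(np.radians(i["fov_y"]/2)))
E_=i["extrinsics"];s=telemetry.read_state();Rt=R.from_quat(s["ee_rot"]).as_matrix()
print((E_[:3,:3]@Rt).round(3).tolist())
im=cv2.cvtColor(cv2.imread("pics/w4.png"),cv2.COLOR_BGR2GRAY)
for r in (276,280,284,290,300,310,318):print(r,"dark",[ (int(a[0]),int(a[-1])) for a in np.split(np.where(im[r]<40)[0],np.where(np.diff(np.where(im[r]<40)[0])>1)[0]+1) if len(a)>2])
print("knob row295",im[295,265:360].tolist())
print("knob col330",im[260:330,330].tolist())
im=cv2.cvtColor(cv2.imread("pics/w3.png"),cv2.COLOR_BGR2GRAY)
for c in(290,300,325,335):print(c,im[270:300,c].tolist())
```

```text
61.955634449726006 311.6750023640641 239.40557209147747 [-0.0896723  0.         0.         0.         0.       ] 399.7775900814334
[[1.0, -0.0, 0.0], [0.0, -0.274, -0.962], [0.001, 0.962, -0.274]]
276 dark []
280 dark [(193, 199), (425, 429)]
284 dark [(189, 211), (413, 433)]
290 dark [(0, 78), (185, 212), (412, 438), (546, 633)]
300 dark [(0, 115), (177, 213), (412, 446), (509, 639)]
310 dark [(0, 92), (111, 116), (164, 213), (411, 458), (508, 513), (531, 639)]
318 dark [(0, 86), (154, 214), (410, 468), (506, 508), (537, 639)]
knob row295 [228, 228, 227, 227, 228, 228, 228, 227, 228, 227, 223, 197, 147, 123, 115, 111, 112, 112, 112, 112, 112, 111, 111, 113, 113, 113, 112, 113, 113, 112, 114, 113, 114, 113, 111, 112, 112, 113, 113, 112, 112, 113, 116, 119, 118, 118, 118, 119, 118, 119, 118, 117, 122, 129, 134, 135, 134, 134, 135, 134, 132, 134, 132, 128, 116, 109, 108, 108, 109, 107, 107, 107, 108, 107, 107, 106, 106, 106, 104, 105, 104, 104, 101, 132, 206, 226, 228, 227, 228, 228, 227, 227, 227, 227, 228]
knob col330 [244, 243, 241, 232, 228, 227, 228, 227, 228, 228, 228, 226, 205, 134, 80, 75, 83, 90, 100, 109, 117, 127, 132, 137, 141, 137, 124, 127, 132, 135, 137, 132, 117, 111, 111, 109, 107, 108, 108, 109, 111, 111, 111, 109, 109, 107, 104, 104, 109, 141, 178, 190, 188, 177, 147, 138, 199, 237, 241, 237, 230, 228, 228, 219, 174, 86, 38, 39, 43, 45]
290 [79, 94, 155, 214, 227, 228, 227, 225, 199, 100, 19, 8, 8, 8, 5, 5, 8, 8, 6, 8, 9, 8, 6, 5, 8, 8, 7, 9, 9, 9]
300 [81, 92, 152, 214, 227, 228, 227, 228, 228, 227, 225, 200, 110, 32, 12, 10, 15, 13, 14, 12, 13, 15, 13, 12, 12, 14, 13, 11, 13, 14]
325 [172, 176, 215, 240, 244, 244, 244, 244, 244, 244, 242, 227, 131, 37, 13, 11, 14, 13, 11, 14, 14, 13, 12, 13, 11, 12, 13, 12, 11, 12]
335 [175, 178, 217, 239, 244, 244, 244, 242, 226, 125, 30, 10, 8, 7, 8, 6, 8, 8, 6, 7, 7, 8, 7, 8, 7, 9, 7, 8, 8, 7]
```

The visible finger ends appear to be about 27 mm short of the reported TCP, so I was only nipping the top of the barrel. I check this from the scene camera.

Run:
```python
from h import *
s=telemetry.read_state();Rt=R.from_quat(s["ee_rot"])
im=eyes.grab_frame("scene")[:,:,::-1].copy()
q=proj("scene",s["ee_pos"]+Rt.apply([[0,0,0],[0,-19,0],[0,-27,0],[0,-70,0]]))
u=q.mean(0).astype(int)-[75,60]
im=cv2.resize(im[u[1]:u[1]+130,u[0]:u[0]+160],None,fx=4.5,fy=4.5,interpolation=cv2.INTER_CUBIC)
for p,c in zip(q,((0,0,255),(0,255,0),(255,0,0),(0,255,255))):cv2.circle(im,tuple(((p-u)*4.5).astype(int)),3,c,-1)
cv2.imwrite("pics/s2.png",im);print(s["t"],s["ee_pos"],s["opening"])
```

```text
9.85 [446.89368808 106.88779669 119.10874955] 2.9123185297257383
```

View pics/s2.png

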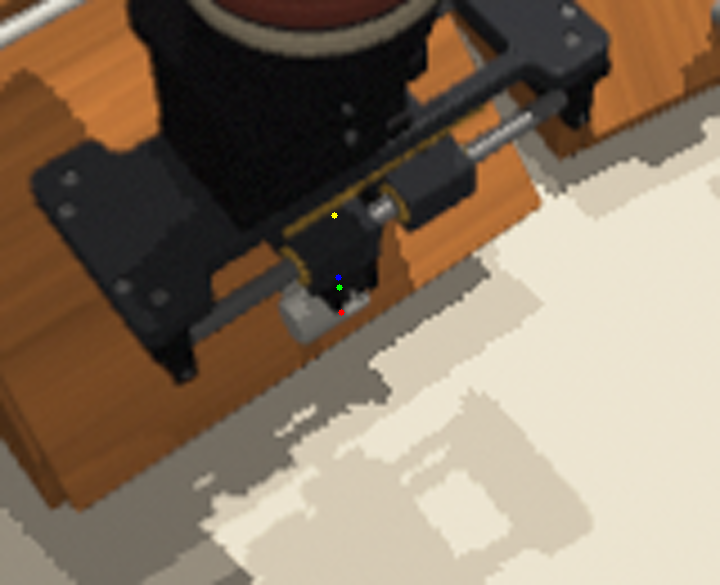

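The scene crop shows the black fingertips ending at about (341,308). If they reached the reported TCP, the near corner would be at about (355,337). That fits the wrist view: the real tips are about 25 mm short, so I need to grip about 21 mm deeper.

Request:
carry_out --pt "0 0 0 0 1" --pt "0 0 0 0 1" --pt "0 0 0 0 1" --pt "0 0 0 0 1" --pt "0 0 0 0 1"

```text
t: 10.4
ee_pos: [447.4, 106.5, 117.9]
ee_rot: [0.527, -0.471, 0.471, -0.527]
ft_force: [0.5, -0.2, -0.2]
opening: 33.9
```

Request:
carry_out --pt "0 0 0 0 1" --pt "0 0 0 0 1" --pt "0 0 0 0 1" --pt "0 0 0 0 1" --pt "0 0 0 0 1"

```text
t: 10.9
ee_pos: [447.5, 106.5, 118.1]
ee_rot: [-0.527, 0.471, -0.471, 0.527]
ft_force: [-0.4, -0.6, -0.0]
opening: 73.7
```

Request:
carry_out --pt "0 1.5 0.7 0 1" --pt "0 3 1.4 0 1" --pt "0 4.5 2.05 0 1" --pt "0 5.5 2.05 0 1" --pt "0 6.2 2.05 0 1"

```text
t: 11.4
ee_pos: [467.3, 108.7, 55.3]
ee_rot: [0.528, -0.471, 0.471, -0.527]
ft_force: [-0.6, 0.2, 1.0]
opening: 86.8
```

Request:
carry_out --pt "0 0 0 0 -1" --pt "0 0 0 0 -1" --pt "0 0 0 0 -1" --pt "0 0 0 0 -1" --pt "0 0 0 0 -1" --force 50

```text
t: 11.9
ee_pos: [468.0, 108.9, 56.5]
ee_rot: [-0.527, 0.471, -0.471, 0.528]
ft_force: [-0.7, -1.1, 0.1]
opening: 54.8
```

Request:
carry_out --pt "0 0 0 0 -1" --pt "0 0 0 0 -1" --pt "0 0 0 0 -1" --pt "0 0 0 0 -1" --pt "0 0 0 0 -1"

```text
t: 12.4
ee_pos: [467.9, 108.5, 56.1]
ee_rot: [0.527, -0.471, 0.471, -0.527]
ft_force: [0.3, -3.1, 1.5]
opening: 31.6
```

The opening now reads 31.6, a proper flat grip. Raise.

Request:
carry_out --pt "0 -0.25 -0.18 0 -1" --pt "0 -0.64 -0.42 0 -1" --pt "0 -1.0 -0.64 0 -1" --pt "0 -1.31 -0.83 0 -1" --pt "0 -1.31 -0.83 0 -1"

```text
t: 12.9
ee_pos: [459.6, 107.5, 69.6]
ee_rot: [-0.527, 0.471, -0.471, 0.527]
ft_force: [3.7, -2.6, -3.3]
opening: 31.7
```

Request:
carry_out --pt "0 -0.55 -0.29 0 -1" --pt "0 -1.1 -0.56 0 -1" --pt "0 -1.67 -0.8 0 -1" --pt "0 -2.25 -1.02 0 -1" --pt "0 -2.84 -1.23 0 -1"

```text
t: 13.4
ee_pos: [447.4, 106.1, 97.6]
ee_rot: [-0.527, 0.471, -0.471, 0.527]
ft_force: [5.7, -2.4, -4.9]
opening: 31.9
```

Holding well.

Request:
carry_out --pt "0 -0.74 -0.22 0 -1" --pt "0 -1.5 -0.4 0 -1" --pt "0 -2.26 -0.54 0 -1" --pt "0 -3.03 -0.65 0 -1" --pt "0 -3.8 -0.72 0 -1"

```text
t: 13.9
ee_pos: [440.1, 105.2, 135.4]
ee_rot: [0.528, -0.471, 0.471, -0.527]
ft_force: [7.2, -3.1, -7.1]
opening: 31.3
```

Request:
carry_out --pt "0 -0.77 -0.03 0 -1" --pt "0 -1.55 -0.02 0 -1" --pt "0 -2.32 0.03 0 -1" --pt "0 -3.09 0.12 0 -1" --pt "0 -3.86 0.25 0 -1"

```text
t: 14.4
ee_pos: [442.0, 105.4, 173.6]
ee_rot: [0.528, -0.471, 0.471, -0.527]
ft_force: [4.1, -2.7, -8.8]
opening: 31.4
```

Request:
carry_out --pt "0 -0.76 0.16 0 -1" --pt "0 -1.51 0.37 0 -1" --pt "0 -2.24 0.61 0 -1" --pt "0 -2.97 0.88 0 -1" --pt "0 -3.68 1.19 0 -1"

```text
t: 14.9
ee_pos: [454.1, 106.9, 211.1]
ee_rot: [0.528, -0.471, 0.471, -0.527]
ft_force: [0.9, -5.2, -7.6]
opening: 31.5
```

Request:
carry_out --pt "0 -0.69 0.35 0 -1" --pt "0 -1.37 0.73 0 -1" --pt "0 -2.02 1.14 0 -1" --pt "0 -2.66 1.59 0 -1" --pt "0 -3.27 2.07 0 -1"

```text
t: 15.4
ee_pos: [474.4, 109.2, 243.5]
ee_rot: [0.528, -0.472, 0.471, -0.527]
ft_force: [-2.5, -3.9, -9.8]
opening: 31.5
```

Request:
carry_out --pt "0 -0.59 0.51 0 -1" --pt "0 -1.15 1.04 0 -1" --pt "0 -1.68 1.61 0 -1" --pt "0 -2.18 2.2 0 -1" --pt "0 -2.7 2.85 0 -1"

```text
t: 15.9
ee_pos: [502.8, 112.6, 270.8]
ee_rot: [0.528, -0.472, 0.471, -0.527]
ft_force: [-2.2, -4.5, -9.1]
opening: 31.4
```

Request:
carry_out --pt "0 0 0 0 -1" --pt "0 0 0 0 -1" --pt "0 0 0 0 -1" --pt "0 0 0 0 -1" --pt "0 0 0 0 -1"

```text
t: 16.4
ee_pos: [503.3, 112.7, 271.0]
ee_rot: [0.527, -0.471, 0.471, -0.527]
ft_force: [-2.2, -5.2, -3.9]
opening: 31.4
```

Run:
```python
from h import *
s=telemetry.read_state();print(s["t"],s["ee_pos"],s["ft_force"],s["opening"],R.from_quat(s["ee_rot"]).as_matrix().round(3).tolist())
a=np.array([467.9,108.5,56.1])
L=R.from_euler('z',-.113).apply(s["ee_pos"]-a)+[-127,0,-89]
print("radius",np.hypot(L[0],L[2]),"theta",np.arctan2(L[2],-L[0])+np.arctan2(89,127))
im=eyes.grab_frame("scene");cv2.imwrite("pics/s3.png",im[120:420,100:500,::-1])
```

```text
16.4 [503.28813377 112.65404134 271.01304834] [-2.17328365 -5.2039876  -3.92171078] 31.4287339569157 [[0.113, -0.0, 0.994], [-0.994, -0.0, 0.113], [0.0, -1.0, -0.0]]
radius 155.57126304476984 theta 1.5543146188043917
```

View pics/s3.png

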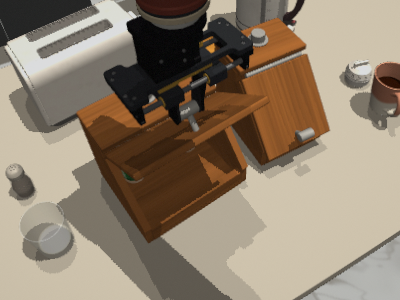

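The door stands past horizontal, still held at the knob (crop 190,115). I nudge a little further, ease back to about 1.48 and let go.

Request:
carry_out --pt "0 -0.15 0.2 0 -1" --pt "0 -0.27 0.38 0 -1" --pt "0 -0.27 0.38 0 -1" --pt "0 0.1 -0.05 0 -1" --pt "0 0.4 -0.45 0 -1"

```text
t: 16.95
ee_pos: [500.1, 112.3, 268.3]
ee_rot: [-0.526, 0.47, -0.472, 0.528]
ft_force: [1.0, -6.6, 1.8]
opening: 31.4
```

Request:
carry_out --pt "0 0.28 -0.38 0 -1" --pt "0 0.28 -0.38 0 -1" --pt "0 0.28 -0.38 0 -1" --pt "0 0.28 -0.38 0 -1" --pt "0 0.28 -0.38 0 -1"

```text
t: 17.45
ee_pos: [496.9, 111.9, 265.7]
ee_rot: [-0.526, 0.47, -0.472, 0.529]
ft_force: [2.0, -4.5, 1.6]
opening: 31.4
```

Request:
carry_out --pt "0 0 0 0 1" --pt "0 0 0 0 1" --pt "0 0 0 0 1" --pt "0 0 0 0 1" --pt "0 0 0 0 1"

```text
t: 17.95
ee_pos: [495.1, 112.2, 263.9]
ee_rot: [-0.527, 0.471, -0.471, 0.528]
ft_force: [-0.9, -0.0, -0.0]
opening: 63.7
```

Request:
carry_out --pt "0 0 0 0 1" --pt "0 0 0 0 1" --pt "0 -1 0 0 1" --pt "0 -3 0 0 1" --pt "0 -6 0 0 1"

```text
t: 18.45
ee_pos: [494.5, 111.7, 324.1]
ee_rot: [0.528, -0.471, 0.47, -0.527]
ft_force: [0.0, -0.3, -0.2]
opening: 86.8
```

Request:
carry_out --pt "0 -1 0 0 1" --pt "0 -2 1 0 1" --pt "0 -2 1 0 1" --pt "0 -2 1 0 1" --pt "0 -2 1 0 1"

```text
t: 18.95
ee_pos: [504.6, 113.0, 343.1]
ee_rot: [0.528, -0.471, 0.471, -0.527]
ft_force: [0.4, -0.8, -0.1]
opening: 86.8
```

Run:
```python
from h import *
s=telemetry.read_state();i=eyes.camera_info("wrist");im=eyes.grab_frame("wrist")
cv2.imwrite("pics/w6.png",im[:,:,::-1])
p=[593.6,123,.113]
b=W(p,[62,0,224])[0]
print(s["t"],s["ee_pos"],s["opening"],b,tool_delta(b))
print("pred knob,button",proj("wrist",W(p,[knob(1.48),[62,0,224]]),i).round(1))
for t in("wide_knob","wide_button"):print(t,[(round(d["score"],2),np.round(d["extent"],1)) for d in spot_in("wrist",t)])
```

```text
18.95 [504.55129135 112.97891566 343.14188544] 86.77147881103569 [655.20458203 129.99109958 224.        ] [1.000e-02 1.190e+01 1.518e+01]
pred knob,button [[312.2 271.5]
 [312.2  17.7]]
wide_knob [(0.79, array([313.9, 217.6, 346.4, 215.3]))]
wide_button [(0.71, array([310.8,  21.2,  41. ,  41.2]))]
```

View pics/w6.png

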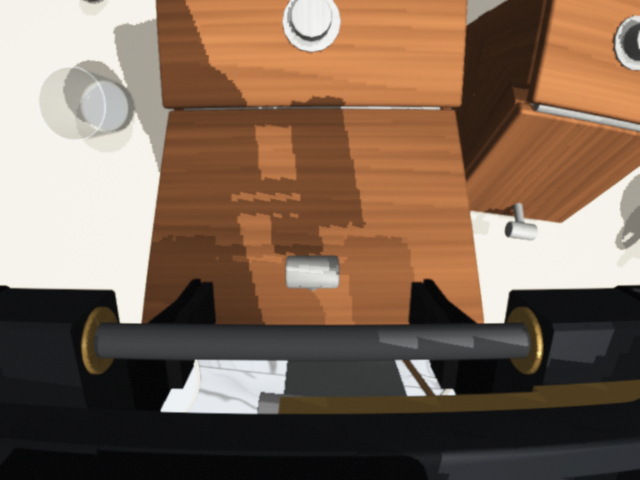

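The door stands alone at about 1.48: knob at (312,271), exactly as predicted. The button is at (311,21), also matching. I move above the button and close the fingers.

Request:
carry_out --pt "0 0 3 0 -1" --pt "0 0 6 0 -1" --pt "0 0 9 0 -1" --pt "0 0 12 0 -1" --pt "0 0 15.2 0 -1" --force 20

```text
t: 19.6
ee_pos: [657.1, 130.1, 343.6]
ee_rot: [0.527, -0.471, 0.471, -0.527]
ft_force: [1.1, -0.4, 0.4]
opening: 55.0
```

Request:
carry_out --pt "0 2 0 0 -1" --pt "0 4 0 0 -1" --pt "0 6 0 0 -1" --pt "0 8 0 0 -1" --pt "0 10 0 0 -1"

```text
t: 20.1
ee_pos: [655.9, 130.0, 242.7]
ee_rot: [0.528, -0.471, 0.471, -0.527]
ft_force: [-0.3, -0.2, 0.4]
opening: 15.0
```

Request:
carry_out --pt "0 0.6 0 0 -1" --pt "0 1.2 0 0 -1" --pt "0 1.8 0 0 -1" --pt "0 2.4 0 0 -1" --pt "0 3 0 0 -1"

```text
t: 20.6
ee_pos: [656.4, 130.3, 214.0]
ee_rot: [-0.527, 0.471, -0.471, 0.528]
ft_force: [0.3, 1.1, -0.0]
opening: 0.5
```

Request:
carry_out --pt "0 0.4 0 0 -1" --pt "0 0.8 0 0 -1" --pt "0 1.2 0 0 -1" --pt "0 1.6 0 0 -1" --pt "0 1.6 0 0 -1"

```text
t: 21.1
ee_pos: [656.1, 130.2, 197.6]
ee_rot: [0.527, -0.471, 0.471, -0.527]
ft_force: [0.2, 0.4, -0.8]
opening: 0.5
```

Request:
carry_out --pt "0 0.2 0 0 -1" --pt "0 0.4 0 0 -1" --pt "0 0.6 0 0 -1" --pt "0 0.8 0 0 -1" --pt "0 0.8 0 0 -1"

```text
t: 21.6
ee_pos: [656.3, 130.2, 189.8]
ee_rot: [-0.527, 0.471, -0.471, 0.528]
ft_force: [0.7, -0.6, 3.4]
opening: 0.7
```

Contact with the spring at 3.4 N. Press further.

Request:
carry_out --pt "0 0.2 0 0 -1" --pt "0 0.4 0 0 -1" --pt "0 0.6 0 0 -1" --pt "0 0.8 0 0 -1" --pt "0 0.8 0 0 -1"

```text
t: 22.1
ee_pos: [656.5, 130.3, 185.3]
ee_rot: [-0.527, 0.47, -0.472, 0.528]
ft_force: [-8.3, -4.1, 25.5]
opening: 0.3
```

The button is on its stop at 25 N. Ease slightly and hold.

Request:
carry_out --pt "0 -0.2 0 0 -1" --pt "0 -0.2 0 0 -1" --pt "0 -0.2 0 0 -1" --pt "0 -0.2 0 0 -1" --pt "0 -0.2 0 0 -1"

```text
t: 22.6
ee_pos: [656.4, 130.2, 185.5]
ee_rot: [-0.527, 0.471, -0.471, 0.528]
ft_force: [-3.9, -2.2, 12.7]
opening: 0.5
```

Request:
carry_out --pt "0 0 0 0 -1" --pt "0 0 0 0 -1" --pt "0 0 0 0 -1" --pt "0 0 0 0 -1" --pt "0 0 0 0 -1"

```text
t: 23.1
ee_pos: [656.4, 130.2, 185.5]
ee_rot: [-0.527, 0.471, -0.471, 0.528]
ft_force: [-3.9, -2.7, 12.7]
opening: 0.5
```

Request:
carry_out --pt "0 0 0 0 -1" --pt "0 0 0 0 -1" --pt "0 0 0 0 -1" --pt "0 0 0 0 -1" --pt "0 0 0 0 -1"

```text
t: 23.6
ee_pos: [656.4, 130.2, 185.5]
ee_rot: [-0.527, 0.471, -0.471, 0.528]
ft_force: [-4.9, -1.3, 13.1]
opening: 0.5
```

Request:
carry_out --pt "0 0 0 0 -1" --pt "0 0 0 0 -1" --pt "0 0 0 0 -1" --pt "0 0 0 0 -1" --pt "0 0 0 0 -1"

```text
t: 24.1
ee_pos: [656.4, 130.2, 185.4]
ee_rot: [-0.527, 0.471, -0.471, 0.528]
ft_force: [-4.1, -0.7, 13.2]
opening: 0.4
```

Run:
```python
from h import *
im=eyes.grab_frame("scene");cv2.imwrite("pics/s4.png",im[120:420,100:500,::-1]);print(telemetry.read_state()["ft_force"])
```

```text
[-3.10668757 -1.98658322 13.59090787]
```

View pics/s4.png

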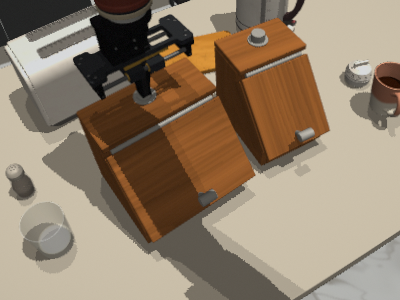

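The wide door is already down: knob at crop (208,198), near its shut place. The narrow cupboard is shut. I lift off and wait.

Request:
carry_out --pt "0 -1 0 0 -1" --pt "0 -3 0 0 -1" --pt "0 -6 0 0 -1" --pt "0 -9 0 0 -1" --pt "0 -12 0 0 -1"

```text
t: 24.65
ee_pos: [655.7, 130.0, 304.4]
ee_rot: [0.528, -0.471, 0.471, -0.527]
ft_force: [0.4, 0.4, 0.1]
opening: 0.4
```

Request:
carry_out --pt "0 0 -2 0 -1" --pt "0 0 -5 0 -1" --pt "0 0 -9 0 -1" --pt "0 0 -13 0 -1" --pt "0 0 -15 0 -1"

```text
t: 25.15
ee_pos: [504.4, 113.2, 303.8]
ee_rot: [0.528, -0.471, 0.471, -0.527]
ft_force: [0.5, 0.5, 0.9]
opening: 0.8
```

Request:
carry_out --pt "0 0 0 0 -1" --pt "0 0 0 0 -1" --pt "0 0 0 0 -1" --pt "0 0 0 0 -1" --pt "0 0 0 0 -1"

```text
t: 25.65
ee_pos: [507.5, 113.4, 303.4]
ee_rot: [0.528, -0.471, 0.471, -0.527]
ft_force: [-0.5, 0.2, -0.2]
opening: 0.5
```

Request:
carry_out --pt "0 0 0 0 -1" --pt "0 0 0 0 -1" --pt "0 0 0 0 -1" --pt "0 0 0 0 -1" --pt "0 0 0 0 -1"

```text
t: 26.15
ee_pos: [507.1, 113.2, 303.9]
ee_rot: [-0.527, 0.471, -0.471, 0.527]
ft_force: [-0.1, -0.6, 0.4]
opening: 0.4
```

Run:
```python
from h import *
p=[593.6,123,.113]
s=telemetry.read_state();i=eyes.camera_info("wrist");im=eyes.grab_frame("wrist")
cv2.imwrite("pics/w7.png",im[:,:,::-1])
print(s["t"],s["ee_pos"],s["ft_force"])
print("pred",proj("wrist",W(p,[knob(0),knob(.05),[62,0,224],[62,0,212]]),i).round(1))
print("button",[(round(d["score"],2),np.round(d["extent"],1)) for d in spot_in("wrist","wide_button")])
a=cv2.imread("pics/scene0.png").astype(int);b=eyes.grab_frame("scene")[:,:,::-1].astype(int)
print("knob scene patch diff shut-vs-start",np.abs(a-b)[300:335,285:330].mean(), "narrow knob",np.abs(a-b)[240:270,390:425].mean())
```

```text
26.15 [507.11093489 113.23429651 303.94351388] [-0.0831663  -0.55544081  0.37050299]
pred [[311.9 241.3]
 [311.9 247.1]
 [312.2   6. ]
 [312.2  11.3]]
button [(0.91, array([309.3,  15.8,  46.2,  27.1]))]
knob scene patch diff shut-vs-start 11.042962962962964 narrow knob 11.80063492063492
```

View pics/w7.png

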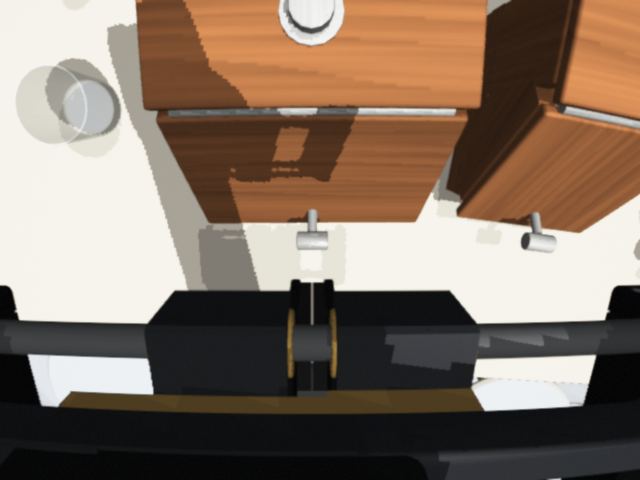

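The knob is at (312,240), where the shut door predicts (312,241), well off the 0.05 rad prediction (247). The button has sprung back and the narrow door is shut. I hand in the job.

```bash
python3 -c "
from plant import r
print(r.job_done())"
```

```text
the job is handed in; nothing more can be done
None
```

The wider cupboard's stay was tried once, and the job is handed in at about 26 s of the 54 s allowed; no verdict was reported.

**What was done:** I raised the door by its knob to about 1.58 rad. I let go, and it stood by itself at about 1.48 rad. I then pressed the release button to its stop for about 2 s; the door came down and I withdrew the arm.

**What went wrong:** The first two attempts slipped off the knob at about 0.2–0.3 rad, and the door sank shut again. The fingertips turned out to end about 25 mm short of the reported TCP. Gripping 21 mm deeper held firmly. The button confirmed the offset: first force came only with the reported TCP somewhere between 198 and 190 mm, against the button top at 224 mm.

**Last checks:**
- **Wide door:** the knob was within about 1 px of the shut prediction; 0.05 rad open would show as about 6 px.
- **Narrow door:** it looks shut in the last picture.
- **Wrist force:** near zero, with the robot touching nothing.
- **Button:** it looks sprung back, but it was cut off at the picture's edge, so I could not measure its height.
- **Inconclusive:** comparing the scene pictures before and after showed small differences at both knobs, probably from changed shadows, so I did not rely on it.

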